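# Unlock the lamp hatch of a chromatography detector with its service key

### The arm

A 6-joint arm with a two-finger parallel gripper is mounted at the origin on the work surface. World frame = base frame: x ahead of the robot, y to its left, z up, the work surface at z = 0. Lengths are in m, angles in rad, forces in N, time in s.
With the tool pointing down it reaches from about 0.2 to 0.875 m from the base axis. Payload 3.4 kg.
Tool frame: the origin (TCP) lies between the finger pads; the fingertips stand 25 mm ahead of it and the grasp point (between the pads) lies 6 mm ahead of it (r.nose_length is the z of the fingertips in the tool frame, in m); z points along the fingers, x is the direction in which the jaws open and shut, and the axes are right-handed (so a half turn about z gives the same grasp; the last joint's range is limited). The gripper opens to 94 mm and grips with 3 to 60 N. Pads are 16 mm wide; open, the fingers measure 119 mm over their backs; the gripper's body (75 mm by 177 mm) begins 78 mm behind the grasp point.
Start: joints at [-1.358, 0.276, 1.505, -0, 1.361, -0.121], TCP at [0.188, -0.543, 0.23] pointing down, gripper open.
Joint ranges: [-2.89, 2.89], [-0.75, 2.08], [0.22, 2.7], [-1.18, 4.32], [0.11, 2.71], [-2.7, 2.7]. Speed limits (rad/s): [2.57, 2.57, 3.14, 3.14, 3.14, 3.14].

### API

Orientations are given as a unit quaternion [w, x, y, z].
In Python, from plant import r, gripper_to, inverse_kinematics, vision, models, telemetry gives the robot as it stands. Calls block until the motion is done:
- r.move_to(position, orientation): joint-space move of the TCP to a pose.
- r.move_l(position, rot=None, vel=0.15, guard=None): straight line of the TCP; rot=None keeps the orientation; vel is the mean speed in m/s. With guard (N) it stops when the force on the tool has changed by that much, and returns True; else False.
- r.movej(angles): joint-space move.
- gripper_to(opening, f_grip=None): finger opening in m; f_grip is the grip in N (None keeps the last); returns when the fingers have stopped.
- r.hold(seconds).
- inverse_kinematics(position, orientation): joint angles nearest the present ones, or None.
- vision.snapshot(name): name is "scene" or "side" or "wrist"; returns the picture (384x512x3 uint8, red, green, blue); there is no depth.
- vision.get_calibration(name): a dict with "fx", "fy", "cx", "cy" (pixels), "D" ([k1, k2, p1, p2, k3] as OpenCV has them; the pictures are not rectified), "position" and "orientation" of the camera in the world. Camera axes: x right, y down, z forward; pixel columns grow to the right and rows downward; lengths in m; the calibration is good to about 2 mm. A picture is of the moment at which its call begins: read the wrist's pose just before it. get_calibration takes no time and is no camera call; for the wrist camera it gives the pose at the moment of the call.
A pose or a line that the arm cannot do raises r.PlanningError and nothing moves.
- r.sign_off(): hands the job in, once; it reports no verdict.
Trained networks look in the newest picture that a camera, given by its name, has taken for a name from the list of things; names that differ only in an ending like _2 or _b are one class to them, and where a whole thing is asked for, a point or a joint stands for the part that bears it (a point fixed in the world has none). Each returns a list of dicts, best first, with "score" (0 to 1); they miss things now and then, are a little off and sometimes report something else, mostly with a low value. They report only what shows in the picture. A call takes as long as a camera call. They do not tell look-alikes from the thing itself.
- models.boxes_of(thing, camera): "at" ([x, y, z] in m, in world coordinates, good to about 4 mm: the middle of the surface that is visible of it).
- models.regions_of(thing, camera): "pixels" (384x512 bool, what is visible of it).
- models.mark_of(thing, camera): "at" ([x, y, z] in m, in world coordinates, good to about 4 mm: a listed point, or the origin of a listed thing).
Readings, each from a call of its own:
- telemetry.current_t(): time.
- telemetry.current_joints(): joint angles.
- telemetry.current_dq(): joint speeds.
- telemetry.current_joint_efforts(): joint torques, N m.
- telemetry.current_ee_pos(): TCP position.
- telemetry.current_tool_rot(): TCP orientation.
- telemetry.current_wrist_force(): force on the tool from outside, world axes, zero at the start.
- telemetry.current_torque(): the same for the moment, N m.
- telemetry.current_opening(): finger opening in m.
Only numpy, scipy, OpenCV 4.12 (cv2) and the standard library are available. Lean on these libraries where they do the work, as an engineer would, in place of code of your own. Each camera call takes 0.05 s, during which the arm holds its last target. There are 200 camera calls.

### The job

Unlock the lamp hatch on top of the detector: take the T-handled service key from the tool stand, put its bit through the keyhole, press lightly and turn the key gently back and forth until it drops fully home in the hidden driver of the lock. Only when it is fully home, turn it clockwise (seen from above) until the hatch springs ajar; never force the key. Leave the key standing home in the lock, let go of it, and do not push the bottle, the vial rack or the lamp carton about.

Things in the scene. Friction and masses are not known exactly. Their poses are not given: they have to be found in the camera images.
- key_handle (a point): Service key, upright in the stand, 68 mm tall, 90 g. This point: middle of its red handle bar (60 mm along the key's x, 12 mm wide in y, 16 mm high), 60 mm above the lower end. Below it a steel shank of 10 mm diameter; at the lower end a flat bit (28 mm along x, 4 mm thick, 7 mm high, lower edges rounded). z points up; a half turn about z makes no difference.
- key_tip (a point): The centre of the lower end of the key's bit, 60 mm below key_handle; same axes.
- lock (a point): Centre of the keyhole on top of the steel lock plate (56 x 56 mm, 4 mm thick, 2 mm proud of the detector's top), 142 mm above the bench. x runs along the keyhole: a slit 31 mm long (x), 7 mm wide (y), with a 13 mm opening in the middle for the shank. z is up. Below the plate the bit can turn freely. The lock is made for finger force: press with about 5 N; over 25 N on the key is forcing it.
- hatch_front (a point): Middle of the front edge (towards the lock) of the lamp hatch's top face. The hatch is a flat beige lid 158 x 158 x 7 mm, flush in the detector's top, hinged on its far edge; its front edge is 46 mm behind the keyhole's centre. It rises about 14 mm here when the lock lets go.
- hatch (a joint): Opening angle of the lamp hatch in rad: near 0 when locked, about 0.09 when it has sprung ajar by itself.
- driver (a joint): Turn of the lock's driver from its locked rest, rad, clockwise from above positive. It reads 0 at the start whichever way the slots point, so it does not show where they are. Stiff, about 0.13 N m; stops at -0.15 and 1.6. A half-dropped bit can drag it: it must stay near 0 (below 0.13) until the key is fully home. The hatch springs ajar after 0.25 to 1.35 rad.
- stand: Grey tool stand fixed to the bench, 100 x 50 x 35 mm, origin at the centre of its underside. The key stands in a pocket 25 mm deep, 18 mm from the centre towards -x, so that the key's lower end is 10 mm above the bench; the round hole beside it is empty.
- bottle_mid (a point): Amber reagent bottle, 64 mm in diameter, 150 mm tall, this point half-way up. To be left alone.
- rack_mid (a point): Blue vial rack with six small amber vials, 80 x 60 mm, 47 mm tall over the caps, this point 20 mm above the bench. To be left alone.
- carton_mid (a point): White and blue carton of a spare lamp, 75 x 45 x 45 mm, this point at its centre, standing on the detector's top near its left edge (+y side), 110 to 130 mm to the side of the keyhole. To be left alone. The detector itself is a fixed beige box 400 mm deep, 320 mm wide, 140 mm high.
- driver_face (a point): Point on the lock's axis 13 mm below the lock point, level with the hidden driver's flat face; axes as the lock's. Two crossed slots in that face (5.6 mm wide, 5.5 mm deep, coming round every quarter turn) take the bit: the nearest lies 0.28 to 0.79 rad from the keyhole's direction, one way or the other. The key drops 5.5 mm into one and is then fully home (lower end 18.5 mm below the lock point).
Things that resemble listed ones, but are neither listed nor needed, are in the scene too. What is meant by the part that bears key_handle is not green or purple, and is the smaller of those in its own colour.

How it is judged:
By the outcome, as a careful person would: the job done as asked, in the order asked, and still so for the second after the job is handed in, with the robot touching nothing.
It also fails if it takes over 72 s, if anything falls off the work surface, if the arm or the gripper's body presses on something with over 40 N, if the wrist force passes 120 N, or if a joint passes its speed limit or range.

## Working session

There is one attempt and no reset: what is moved stays moved. The work goes in short steps, each a Python script; the robot and the scene stay as the last script left them, time stands still between calls to the robot, and variables do not carry over. Pictures are saved under pics/ and viewed, about 8 in all and at most 12, crops included, and the job is handed in when it is done.

```bash
mkdir -p pics; ls
python3 - <<'E'
from plant import r, vision, models, telemetry
import cv2, numpy as np
ims=[]
for c in ("scene","side"):
    im=vision.snapshot(c); cv2.imwrite(f"pics/{c}0.png",im[:,:,::-1])
    for n in ("key_handle","lock","stand","hatch_front","bottle_mid","rack_mid","carton_mid"):
        try: print(c,n,[(np.round(d["at"],3).tolist(),round(d["score"],2)) for d in models.mark_of(n,c)])
        except Exception as e: print(n,e)
    k=vision.get_calibration(c); print(k["position"],k["orientation"],k["fx"])
a=cv2.imread("pics/scene0.png");b=cv2.imread("pics/side0.png")
cv2.imwrite("pics/both.png",cv2.resize(np.hstack([a,b]),(800,300)))
print(telemetry.current_t(), telemetry.current_tool_rot(), r.nose_length)
E
```

```text
pics
scene key_handle [([0.487, -0.394, 0.062], 0.72), ([0.388, -0.171, 0.082], 0.68), ([0.314, -0.311, 0.088], 0.59)]
scene lock [([0.517, 0.109, 0.145], 0.96)]
scene stand [([0.452, -0.302, 0.003], 0.79)]
scene hatch_front [([0.57, 0.105, 0.146], 0.73)]
scene bottle_mid [([0.702, -0.198, 0.076], 0.65)]
scene rack_mid [([0.711, -0.356, 0.017], 0.72), ([0.572, 0.222, 0.161], 0.67)]
scene carton_mid [([0.57, 0.221, 0.163], 0.56)]
[ 0.97411911 -0.49234251  0.90542421] [-0.30278942  0.8704932   0.36678793 -0.12659688] 418.1837046842709
side key_handle [([0.391, -0.171, 0.084], 0.82), ([0.436, -0.293, 0.07], 0.77), ([0.312, -0.304, 0.084], 0.77), ([0.485, -0.397, 0.056], 0.66)]
side lock [([0.518, 0.107, 0.142], 0.68)]
side stand [([0.456, -0.299, -0.0], 0.89)]
side hatch_front [([0.564, 0.108, 0.144], 0.83)]
side bottle_mid [([0.706, -0.199, 0.074], 0.97)]
side rack_mid [([0.712, -0.358, 0.02], 0.97)]
side carton_mid [([0.572, 0.225, 0.166], 0.71)]
[ 0.22477139 -1.08378756  0.86125102] [-0.46787705  0.87251022 -0.12566538  0.06344446] 463.0547103575961
0.8 [ 5.77420306e-05  8.14756698e-01 -5.79802998e-01  5.45503371e-05] 0.025
```

View pics/scene0.png

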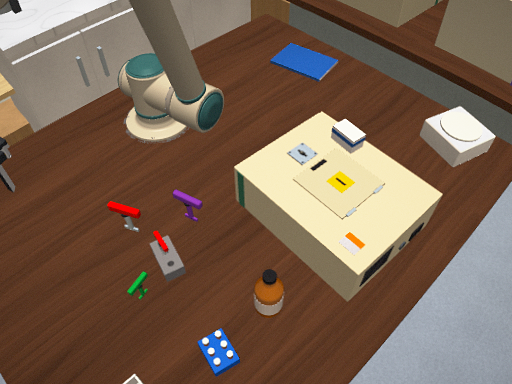

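View pics/side0.png

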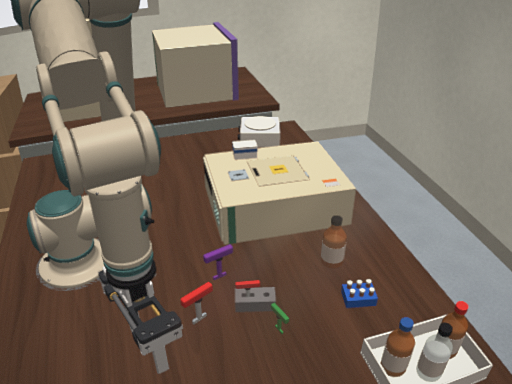

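The target is the red key in the stand, at side-camera pixel (247,284). The larger red key at (197,293) and the purple and green ones are look-alikes. The lock plate is at scene pixel (302,153). Next I'll take close wrist views of both.

```bash
cat > h.py <<'E'
from plant import r, gripper_to, inverse_kinematics, vision, models, telemetry
import cv2, numpy as np
from scipy.spatial.transform import Rotation as R
def q(a): return [0,np.cos(a/2),np.sin(a/2),0]
def rot(k):
    w,x,y,z=k["orientation"]; return R.from_quat([x,y,z,w]).as_matrix()
def cal(k): return np.array([[k["fx"],0,k["cx"]],[0,k["fy"],k["cy"]],[0,0,1]]),np.array(k["D"])
def toplane(k,uv,z):
    K,D=cal(k); p=cv2.undistortPoints(np.float64(uv).reshape(-1,1,2),K,D).reshape(-1,2)
    d=np.c_[p,np.ones(len(p))]@rot(k).T; c=np.array(k["position"])
    return c+d*((z-c[2])/d[:,2])[:,None]
def project(k,P):
    K,D=cal(k); M=rot(k).T
    return cv2.projectPoints(np.float64(P).reshape(-1,1,3),cv2.Rodrigues(M)[0],-M@np.array(k["position"]),K,D)[0].reshape(-1,2)
def snap(c,f):
    k=vision.get_calibration(c); im=vision.snapshot(c); cv2.imwrite(f"pics/{f}.png",im[:,:,::-1]); return k,im
def marks(n,c): return [(np.round(d["at"],4).tolist(),round(d["score"],2)) for d in models.mark_of(n,c)]
E
python3 - <<'E'
from h import *
import pickle
K={}
for f,p in (("wlock",(0.50,0.108,0.33)),("wkey",(0.43,-0.295,0.26))):
    r.move_to(p,q(0)); r.hold(0.2)
    k,im=snap("wrist",f); K[f]=k
    print(f,k["position"],np.round(rot(k),2).tolist(),telemetry.current_joints().round(2) if hasattr(telemetry.current_joints(),'round') else telemetry.current_joints())
    for n in ("lock","hatch_front","carton_mid","key_handle","stand"): print(n,marks(n,"wrist"))
print(telemetry.current_t()); pickle.dump(K,open("K.pkl","wb"))
E
```

```text
wlock [0.50101257 0.17573105 0.48411973] [[1.0, -0.0, -0.0], [-0.0, -0.97, -0.24], [-0.0, 0.24, -0.97]] [ 0.08  0.14  1.44 -0.    1.56  0.08]
lock [([0.5181, 0.1109, 0.1413], 0.81)]
hatch_front [([0.5665, 0.1061, 0.1427], 0.79)]
carton_mid [([0.5686, 0.2227, 0.1607], 0.91)]
key_handle []
stand [([0.4507, -0.2955, 0.0015], 0.47)]
wkey [ 0.43114676 -0.22592648  0.41449062] [[1.0, 0.0, 0.0], [0.0, -0.97, -0.24], [0.0, 0.24, -0.97]] [-0.73  0.18  1.56  0.    1.4  -0.73]
lock []
hatch_front []
carton_mid []
key_handle [([0.306, -0.3082, 0.0834], 0.74), ([0.4888, -0.3926, 0.058], 0.59), ([0.4408, -0.2929, 0.0678], 0.57), ([0.389, -0.1738, 0.0793], 0.57)]
stand [([0.4536, -0.2976, -0.0008], 0.97)]
5.9167
```

View pics/wlock.png

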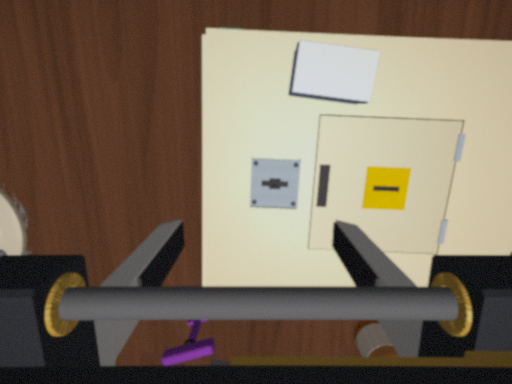

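View pics/wkey.png

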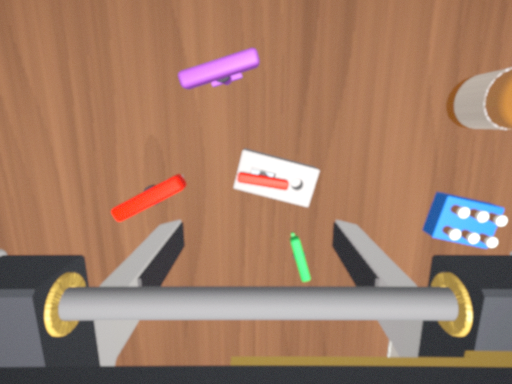

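The wrist views confirm this: the small red key is in the stand at about (263,181), the lock plate is at (275,184), and its slit lies roughly along world x. Next I'll measure position and yaw of both.

```bash
cat > m.py <<'E'
from h import *
import pickle
K=pickle.load(open("K.pkl","rb"))
def meas(mask,k,z,name):
    n,l,s,c=cv2.connectedComponentsWithStats(mask.astype(np.uint8))
    for i in range(1,n):
        if s[i,4]<40: continue
        rc=cv2.minAreaRect(np.argwhere(l==i)[:,::-1].astype(np.float32))
        v,u=np.nonzero(l==i); P=toplane(k,np.c_[u,v],z)[:,:2]; m=P.mean(0)
        w,V=np.linalg.eigh(np.cov((P-m).T)); d=V[:,1]*np.sign(V[0,1])
        ext=np.ptp((P-m)@V,axis=0); mid=m+V@(((P-m)@V).max(0)+((P-m)@V).min(0))/2
        print(name,s[i].tolist(),"mean",m.round(4),"mid",mid.round(4),"yaw",round(np.arctan2(d[1],d[0]),4),"ext",ext.round(4))
def red(im): im=im.astype(int); return (im[:,:,0]>130)&(im[:,:,1]<80)&(im[:,:,2]<80)
if __name__=="__main__":
    im=cv2.imread("pics/wkey.png")[:,:,::-1]; meas(red(im),K["wkey"],0.078,"red")
    im=cv2.imread("pics/wlock.png")[:,:,::-1].astype(int)
    for t in (60,90):
        mk=np.zeros(im.shape[:2],bool); mk[160:208,253:298]=(im.max(2)<t)[160:208,253:298]; meas(mk,K["wlock"],0.142,f"slit{t}")
    g=np.zeros(im.shape[:2],bool); g[140:225,235:310]=((im[:,:,0]-im[:,:,2])<10)[140:225,235:310]; meas(g,K["wlock"],0.142,"plate")
    for f,c in(("scene","scene"),("side","side")):
        im=cv2.imread(f"pics/{f}0.png")[:,:,::-1]; meas(red(im),vision.get_calibration(c),0.07,f)
E
python3 m.py
```

```text
red [112, 175, 74, 46, 723] mean [ 0.2982 -0.3118] mid [ 0.305  -0.3098] yaw 0.5075 ext [0.0188 0.094 ]
slit90 [263, 180, 24, 8, 122] mean [0.5199 0.1076] mid [0.52   0.1075] yaw -0.0523 ext [0.0087 0.0268]
plate [250, 158, 52, 51, 2420] mean [0.5203 0.1084] mid [0.5203 0.1078] yaw 0.9754 ext [0.0762 0.0764]
scene [107, 201, 33, 17, 291] mean [ 0.294  -0.3046] mid [ 0.2944 -0.3044] yaw 0.4396 ext [0.0283 0.0971]
scene [153, 230, 16, 22, 129] mean [ 0.4358 -0.2914] mid [ 0.436  -0.2913] yaw -0.1852 ext [0.0134 0.0678]
side [235, 280, 25, 6, 100] mean [ 0.4407 -0.2831] mid [ 0.4391 -0.2832] yaw -0.1923 ext [0.0153 0.0598]
side [180, 282, 32, 21, 231] mean [ 0.3126 -0.2807] mid [ 0.3134 -0.2808] yaw 0.4808 ext [0.0226 0.088 ]
side [456, 301, 12, 10, 86] mean [ 0.9049 -0.5182] mid [ 0.9053 -0.5176] yaw 0.665 ext [0.0277 0.0306]
```

```bash
cat > v.py <<'E'
from m import *
def view(xy,a,z,name,off=0.012,h=0.16):
    # same tool-relative viewpoint for key and lock so that calibration errors cancel
    d=np.array([np.sin(a),-np.cos(a)])*off
    r.move_to([xy[0]+d[0],xy[1]+d[1],z+h],q(a)); r.hold(0.25)
    k,im=snap("wrist",name); K[name]=k; pickle.dump(K,open("K.pkl","wb")); return k,im.astype(int)
def redm(im): return (im[:,:,0]>90)&(im[:,:,1]<0.5*im[:,:,0])&(im[:,:,2]<0.5*im[:,:,0])
E
python3 - <<'E'
from v import *
k,im=view((0.52,0.1078),np.pi/2-0.05,0.142,"wl2")
k2,im2=view((0.438,-0.292),np.pi/2-0.19,0.078,"wk2")
meas(redm(im2),k2,0.078,"key")
for t in (50,70,90):
    mk=(im.max(2)<t); uv=project(k,[[0.52,0.1078,0.142]])[0].astype(int); b=np.zeros_like(mk); b[uv[1]-38:uv[1]+38,uv[0]-38:uv[0]+38]=1
    meas(mk&b,k,0.142,f"slit{t}")
print(uv,project(k2,[[0.438,-0.292,0.078]]),telemetry.current_t(),telemetry.current_joints())
cv2.imwrite("pics/p2.png",cv2.resize(np.hstack([cv2.imread("pics/wl2.png"),cv2.imread("pics/wk2.png")]),(800,300)))
E
```

```text
key [176, 0, 73, 91, 1950] mean [ 0.3028 -0.3098] mid [ 0.3059 -0.3085] yaw 0.4866 ext [0.0197 0.093 ]
key [254, 147, 9, 54, 158] mean [ 0.4336 -0.2875] mid [ 0.436  -0.2898] yaw -0.1698 ext [0.0081 0.0567]
slit70 [254, 164, 9, 25, 111] mean [0.5199 0.1078] mid [0.5196 0.1074] yaw -0.0564 ext [0.0085 0.0258]
slit90 [254, 164, 10, 26, 166] mean [0.5197 0.1078] mid [0.5201 0.1079] yaw -0.0428 ext [0.0096 0.0269]
[258 176] [[256.75711157 176.28680069]] 9.5917 [-7.07537406e-01  2.14894617e-01  1.57009912e+00  7.12113599e-05
  1.35631518e+00 -2.08958408e+00]
```

View pics/p2.png

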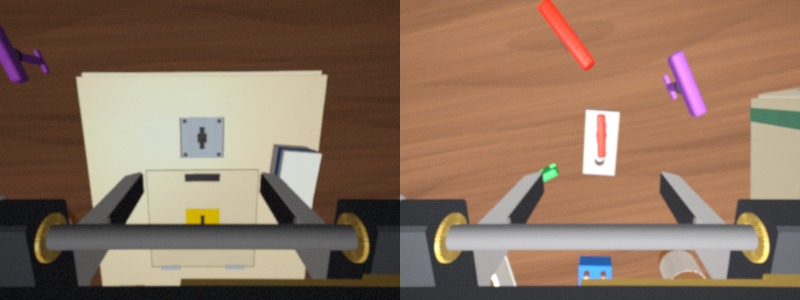

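Left: the slit is at about (258,176) in full-size pixels. Right: the key bar is at (257,175), but specular highlights break up its mask. I'll use a looser local mask and view it upscaled.

Run:
```python
from v import *
k2,k=K["wk2"],K["wl2"]
a=cv2.imread("pics/wk2.png");b=cv2.imread("pics/wl2.png")
im=a[:,:,::-1].astype(int)
for t in (25,40,60):
    mk=np.zeros(im.shape[:2],bool); mk[135:215,235:280]=((im[:,:,0]-im[:,:,1])>t)[135:215,235:280]; meas(mk,k2,0.078,f"key{t}")
g=b[:,:,::-1].astype(int); mk=np.zeros(im.shape[:2],bool); mk[140:215,220:300]=((g[:,:,0]-g[:,:,2])<15)[140:215,220:300]
v,u=np.nonzero(mk); rc=cv2.minAreaRect(toplane(k,np.c_[u,v],0.142)[:,:2].astype(np.float32)*1000); print("plate",rc)
f=lambda x:cv2.resize(x[130:220,217:297],(400,450),interpolation=cv2.INTER_NEAREST)
cv2.imwrite("pics/p3.png",np.hstack([f(a),f(b)]))
```

```text
key25 [235, 135, 45, 45, 319] mean [ 0.4013 -0.288 ] mid [ 0.4103 -0.2898] yaw -1.3897 ext [0.0424 0.0594]
key25 [251, 146, 14, 57, 694] mean [ 0.4353 -0.2909] mid [ 0.4364 -0.2909] yaw -0.1751 ext [0.0139 0.0601]
key25 [276, 173, 4, 42, 96] mean [ 0.4667 -0.274 ] mid [ 0.4612 -0.2729] yaw -0.2147 ext [0.0036 0.0454]
key40 [235, 135, 45, 30, 257] mean [ 0.3993 -0.2857] mid [ 0.407  -0.2866] yaw 1.5365 ext [0.0294 0.0497]
key40 [251, 146, 13, 56, 639] mean [ 0.4353 -0.2906] mid [ 0.4358 -0.2912] yaw -0.1714 ext [0.0129 0.059 ]
key40 [277, 182, 3, 33, 62] mean [ 0.47   -0.2743] mid [ 0.466  -0.2735] yaw -0.2119 ext [0.0025 0.0356]
key60 [252, 146, 12, 56, 605] mean [ 0.435  -0.2907] mid [ 0.4359 -0.2908] yaw -0.1776 ext [0.0119 0.0589]
plate ((519.7518310546875, 101.46195983886719), (70.18669891357422, 57.955623626708984), 87.01911163330078)
```

View pics/p3.png

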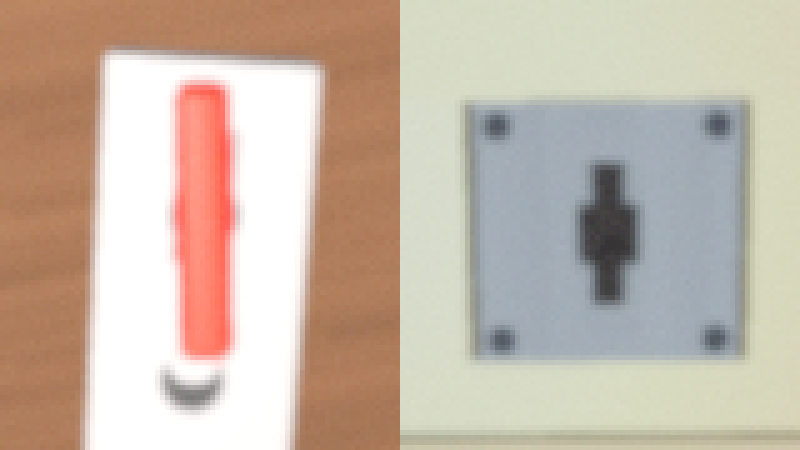

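Run:
```python
from h import *
a=np.pi/2-0.175; p=[0.4366,-0.2909]
gripper_to(0.04,20)
r.move_to(p+[0.12],q(a)); r.move_l(p+[0.076],vel=0.08)
gripper_to(0.0,10); print(telemetry.current_opening(),telemetry.current_wrist_force())
gripper_to(0.0,40); print(telemetry.current_opening(),telemetry.current_wrist_force(),telemetry.current_ee_pos())
r.move_l(p+[0.14],vel=0.06); print(telemetry.current_opening(),telemetry.current_wrist_force())
r.move_l(p+[0.28],vel=0.2)
al=np.pi/2-0.047
r.move_to([0.5197,0.1078,0.28],q(al)); r.move_l([0.5197,0.1078,0.222],vel=0.08); r.hold(0.3)
print(telemetry.current_ee_pos(),telemetry.current_wrist_force(),telemetry.current_torque(),telemetry.current_t(),telemetry.current_joints())
t=[]
for c in("scene","side"):
    k,im=snap(c,c+"h"); u,v=project(k,[[0.52,0.108,0.165]])[0].astype(int)
    print(c,u,v,project(k,[[0.5197,0.1078,0.156],[0.5197,0.1078,0.142]]).round(1).tolist())
    t.append(cv2.resize(im[v-30:v+30,u-40:u+40,::-1],(400,300),interpolation=cv2.INTER_CUBIC))
cv2.imwrite("pics/hover.png",np.hstack(t))
```

```text
0.011773625611987627 [ 0.02515575 -0.96749677  1.02234285]
0.011837335498373014 [-0.29491807  0.58872681  2.08448576] [ 0.43671741 -0.29105246  0.07620793]
0.01140577727852289 [ 0.84723689  0.62697317 -0.52466262]
[0.51991035 0.10784227 0.22239756] [ 0.06061526  1.00295014 -0.6562445 ] [ 0.04009865 -0.14466606  0.00346714] 17.3083 [ 7.34455668e-02  2.14046030e-01  1.61106226e+00  2.12005450e-06
  1.31565333e+00 -1.45038680e+00]
scene 303 145 [[302.9, 148.4], [302.5, 152.2]]
side 237 168 [[237.5, 170.8], [237.6, 174.8]]
```

View pics/hover.png

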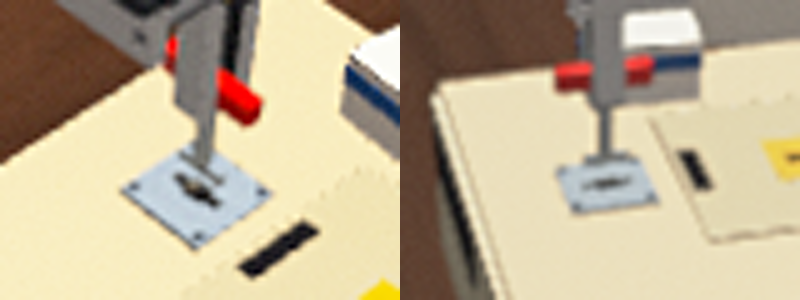

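The key hangs upright, with its bit parallel to the slit and about 14 mm above it in both views, within roughly 1 px of target. Now a guarded descent, with a small spiral if it lands on the plate.

Run:
```python
from h import *
al=np.pi/2-0.047; c=np.array([0.5197,0.1078])
ex=np.array([np.sin(al),-np.cos(al)]); ey=np.array([-ex[1],ex[0]])
for i,(dx,dy) in enumerate([(0,0),(.0012,0),(-.0012,0),(0,.0012),(0,-.0012),(.0022,0),(-.0022,0),(.0012,.0012),(-.0012,-.0012),(.0012,-.0012),(-.0012,.0012)]):
    p=c+dx*ex+dy*ey
    if i: r.move_l([*p,0.213],vel=0.05)
    else: r.move_l([*p,0.211],vel=0.05)
    hit=r.move_l([*p,0.1925],vel=0.02,guard=4)
    e=telemetry.current_ee_pos(); print((dx,dy),hit,np.round(e,4),np.round(telemetry.current_wrist_force(),2),np.round(telemetry.current_torque(),3),telemetry.current_t())
    if e[2]<0.2005: break
```

```text
(0, 0) True [0.5196 0.1078 0.1951] [-0.6   0.37  3.73] [-0.006 -0.044 -0.033] 18.5333
```

The bit went straight through and rests on the driver face (TCP z 0.1951, expected 0.195). Next is the gentle clockwise search at about 5 N, watching z, lateral force and torque.

```bash
cat > s.py <<'E'
from h import *
A0=np.pi/2-0.047; C=[0.5197,0.1078]; F0=np.array([0.06,1.0,-0.66])
def st():
    e=telemetry.current_ee_pos(); f=np.array(telemetry.current_wrist_force())-F0
    return e,f,telemetry.current_torque()[2]
def go(a,z,vel=0.03): r.move_l([*C,z],rot=q(a),vel=vel)
E
python3 - <<'E'
from s import *
e,f,t=st(); z=e[2]; a=A0
for i in range(36):
    t0=telemetry.current_t(); go(a,z); e,f,t=st()
    for _ in range(3):
        if f[2]>=3.5: break
        z=max(z-min(0.0006,max(0.0001,(5-f[2])*8e-5)),0.1885); go(a,z); e,f,t=st()
    if f[2]>7: z+=(f[2]-5)*5e-5
    print(i,round(a-A0,3),"z",round(e[2],4),round(z,4),"F",f.round(1),"T",round(t,3),"t",round(telemetry.current_t(),2))
    if e[2]<0.1938 or abs(t)>0.09 or np.hypot(f[0],f[1])>8 or f[2]>12: print("stop");break
    a-=0.04
E
```

```text
0 0.0 z 0.1951 0.1949 F [-0.8 -0.5  4.8] T -0.029 t 19.03
1 -0.04 z 0.1951 0.1949 F [-0.3 -0.3  4.6] T 0.01 t 19.28
2 -0.08 z 0.1951 0.1949 F [-0.3 -0.8  6.6] T -0.012 t 19.53
3 -0.12 z 0.1951 0.1949 F [ 0.1 -0.7  5.2] T -0.006 t 19.78
4 -0.16 z 0.1951 0.1949 F [ 0.2 -0.8  5.8] T 0.006 t 20.03
5 -0.2 z 0.1951 0.1949 F [ 0.  -0.4  5.6] T 0.008 t 20.28
6 -0.24 z 0.1951 0.1949 F [-0.2 -0.5  5.5] T 0.029 t 20.53
7 -0.28 z 0.1951 0.1949 F [ 0.6 -0.6  5.4] T -0.014 t 20.78
8 -0.32 z 0.1951 0.195 F [-0.1  0.2  7.1] T -0.003 t 21.03
9 -0.36 z 0.1951 0.195 F [ 0.2 -0.8  5.8] T -0.045 t 21.28
10 -0.4 z 0.195 0.195 F [0.1 0.5 5.1] T -0.055 t 21.53
11 -0.44 z 0.195 0.195 F [0.7 0.4 4.3] T 0.05 t 21.78
12 -0.48 z 0.195 0.195 F [1.5 0.9 4.1] T 0.035 t 22.03
13 -0.52 z 0.1949 0.195 F [1.4 0.6 4.4] T 0.023 t 22.28
14 -0.56 z 0.1937 0.1938 F [-1.1 -2.1 -0. ] T -0.046 t 23.28
stop
```

It began to drop at -0.56 rad. I'll now lower it home at that angle with a light guard.

Run:
```python
from s import *
a=A0-0.56
for da in (0,-.02,.02,-.04,.04,-.06,-.08):
    z=st()[0][2]
    go(a+da,z); hit=r.move_l([*C,0.1880],rot=q(a+da),vel=0.012,guard=6)
    e,f,t=st(); print(da,hit,"z",round(e[2],4),f.round(1),round(t,3),round(telemetry.current_t(),2))
    if e[2]<0.1902: break
```

```text
0 True z 0.1896 [-0.7 -0.5  5. ] -0.027 23.95
```

The drop is 5.5 mm, so the key is fully home and the driver hasn't been dragged. Now I'll turn clockwise and check the hatch as I go.

Run:
```python
from s import *
a=A0-0.56; z=0.1895
def hz():
    o=[]
    for c in("scene","side"):
        vision.snapshot(c); m=marks("hatch_front",c); o.append(m[0][0][2] if m else None)
    return o
print(hz())
for i in range(1,29):
    b=a-0.05*i; go(b,z); e,f,t=st()
    if f[2]>8: z+=0.0001
    if f[2]<0: z-=0.0001
    h=hz() if i>=5 and i%2 else ""
    print(i,round(a-b,2),"z",round(e[2],4),f.round(1),round(t,3),h,round(telemetry.current_t(),1))
    if np.linalg.norm(f)>15 or abs(t)>0.35: print("stop");break
    if h and all(x and x>0.152 for x in h): print("ajar?");break
```

```text
[0.1454, 0.1461]
1 0.05 z 0.1896 [-0.9 -0.7  4.2] -0.014  24.4
2 0.1 z 0.1897 [-0.7 -1.4  4.4] -0.02  24.6
3 0.15 z 0.1896 [-1.1 -1.8  5.8] 0.038  24.9
4 0.2 z 0.1896 [-1.  -2.2  5.3] 0.109  25.1
5 0.25 z 0.1896 [-1.  -1.5  6. ] 0.079 [0.1466, 0.1478] 25.6
6 0.3 z 0.1896 [-1.3 -3.1  5.4] 0.109  25.9
7 0.35 z 0.1896 [-0.9 -2.   5.1] 0.101 [0.1444, 0.1463] 26.3
8 0.4 z 0.1896 [-1.3 -2.9  5.6] 0.077  26.6
9 0.45 z 0.1896 [-1.2 -2.2  5.8] 0.07 [0.1433, 0.148] 27.0
10 0.5 z 0.1896 [-2.1 -2.6  6.4] 0.134  27.2
11 0.55 z 0.1896 [ 0.4 -2.6  5.7] 0.168 [0.1455, 0.1438] 27.7
12 0.6 z 0.1896 [-1.4 -3.5  5.7] 0.111  27.9
13 0.65 z 0.1896 [-1.7 -3.   5.2] 0.139 [0.0034, 0.1467] 28.4
14 0.7 z 0.1896 [-2.2 -2.9  5.6] 0.145  28.6
15 0.75 z 0.1896 [-1.8 -2.7  5.6] 0.128 [0.1439, 0.1462] 29.1
16 0.8 z 0.1896 [-1.1 -2.5  5.4] 0.107  29.4
17 0.85 z 0.1896 [-1.5 -3.3  5.7] 0.101 [0.146, 0.1468] 29.8
18 0.9 z 0.1896 [-1.1 -2.6  5.2] 0.105  30.1
19 0.95 z 0.1896 [-0.5 -2.4  6.5] 0.05 [0.157, 0.1578] 30.5
ajar?
```

The hatch mark has risen about 12 mm in both cameras, at 0.95 rad of turn. I'll release, retreat straight up and check.

Run:
```python
from s import *
go(A0-0.56-0.95,0.1897)
gripper_to(0.045); e=telemetry.current_ee_pos(); print(telemetry.current_opening(),np.array(telemetry.current_wrist_force()).round(1))
r.move_l([e[0],e[1],0.30],vel=0.12)
r.move_to([0.40,-0.12,0.35],q(0)); r.hold(0.5)
for c in("scene","side"):
    snap(c,c+"e")
    for n in("key_handle","hatch_front","bottle_mid","rack_mid","carton_mid"): print(c,n,marks(n,c))
print(telemetry.current_t())
cv2.imwrite("pics/end.png",np.hstack([cv2.resize(cv2.imread(f"pics/{f}e.png")[y:y+150,x:x+200],(400,300),interpolation=cv2.INTER_CUBIC) for f,x,y in(("scene",235,90),("side",170,120))]))
```

```text
0.04484306252880874 [-0.2  0.4  0.8]
scene key_handle [([0.3915, -0.1726, 0.0792], 0.66), ([0.3108, -0.3087, 0.0878], 0.62), ([0.4876, -0.3898, 0.0596], 0.57), ([0.5172, 0.1055, 0.1784], 0.55)]
scene hatch_front [([0.5697, 0.1039, 0.1578], 0.91), ([0.7153, -0.3528, 0.0165], 0.29)]
scene bottle_mid [([0.7034, -0.1972, 0.0752], 0.95)]
scene rack_mid [([0.7137, -0.3546, 0.0164], 0.87)]
scene carton_mid [([0.5733, 0.2216, 0.1622], 0.79)]
side key_handle [([0.3882, -0.171, 0.0845], 0.79), ([0.31, -0.2996, 0.0861], 0.77), ([0.5223, 0.1058, 0.1832], 0.67), ([0.4836, -0.3955, 0.0586], 0.49)]
side hatch_front [([0.5661, 0.1043, 0.1581], 0.86), ([0.706, -0.1965, 0.0768], 0.46)]
side bottle_mid [([0.7047, -0.1996, 0.0724], 0.59)]
side rack_mid [([0.7119, -0.3559, 0.0221], 0.97)]
side carton_mid [([0.5744, 0.2241, 0.1666], 0.92)]
34.6333
```

View pics/end.png

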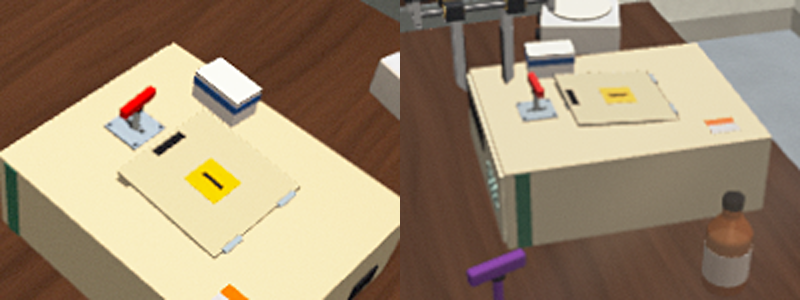

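The key stands upright in the lock, turned. The hatch is ajar (its front edge is raised at about (140,175) in the left view), and the carton, bottle and rack are where they were. Handing in.

```bash
python3 -c "
from h import *
r.sign_off(); print(telemetry.current_t())"
```

```text
the job is handed in; nothing more can be done
the job is handed in; nothing more can be done
```

The lamp hatch is unlocked and ajar, and the key is standing in the lock with the gripper clear of it. I handed the job in at about 35 s on the robot's clock; sign-off gives no verdict.

- **Key and keyhole:** I took the smaller red key from the stand, and its bit went through the keyhole on the first try.
- **Finding the driver:** Pressing with about 5 N (7 N at most), I turned the key clockwise from the keyhole. It began to drop at 0.56 rad and was home after 5.5 mm, the full slot depth. I found the slot in that one clockwise sweep, so I didn't need to turn it back the other way.
- **Unlocking:** I turned it another 0.95 rad clockwise, with the torque peaking at about 0.17 N m and the force below 8 N.

**Last checks:**
- **Hatch:** its front edge reads 0.158 m in both cameras, up about 12 mm from 0.145–0.146 m just before turning.
- **Bottle, rack and carton:** all are where they were, within the cameras' few millimetres of error.
- **Handle height:** the cameras disagreed slightly, 0.183 m from the side and 0.178 m from the scene camera, against 0.1835 m expected. I put that down to vision error, since the arm's own depth reading showed the key fully home until I let go.

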